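# Put the big weight away under the sliding lid

## Robot

A 6-joint arm with a two-finger parallel gripper is mounted at the origin on a cart in front of the work surface, level with it; the furniture and walls round the work are solid. World frame = base frame: x ahead of the robot, y to its left, z up, the work surface at z = 0. Lengths are in mm, angles in rad, forces in N, time in s.
With the tool pointing down it reaches from about 275 to 1000 mm from the base axis. Payload 8.4 kg.
Tool frame: the origin (TCP) lies at the centre of the arm's flange, where the gripper is bolted on; the fingertips stand 173 mm ahead of it and the grasp point (between the pads) lies 155 mm ahead of it (r.nose_length is the distance from the TCP to the fingertips, in mm); z points along the fingers, y is the direction in which the jaws open and shut (so a half turn about z gives the same grasp; the last joint's range is limited). The gripper opens to 85 mm and grips with 20 to 120 N. Pads are 22 mm wide; open, the fingers measure 114 mm over their backs; the gripper's body (76 mm by 85 mm) begins 54 mm behind the grasp point. The pads swing forward as they close: fully open they stand 13 mm farther back than shut.
Start: joints at [1.308, 0.353, 1.633, -0, 1.155, -0.002], TCP at [161.157, 603.869, 404.681] pointing down, gripper open.
Joint ranges: [-2.63, 2.63], [-0.92, 2.1], [0.06, 2.66], [-1.3, 4.44], [0, 2.69], [-3.02, 3.02]. Speed limits (rad/s): [2.22, 2.22, 2.79, 3.14, 3.14, 3.14].

## Interface

Orientations are given as [roll, pitch, yaw] about the fixed x, y, z axes, in that order (R = Rz(yaw) Ry(pitch) Rx(roll)).
In Python, from rig import r, grab_frame, workorder gives the robot as it stands.
- The arm moves only by the tool carry_out, never from a script. Its argument "steps" is a list that holds one entry, the list of rows, each a list of 5 numbers: the opening in per cent of the stroke, from 0 (shut) to 100 (fully open), then the shift along the tool's x, y, z in m, then the turn about the tool's z in degrees. In form: [[[jaw, x, y, z, spin], ...]]. A call has 1 to 8 rows; each row is the pose to reach, as a shift and turn from the pose measured when the call began, along the tool's axes at that moment; what a row does not reach only later rows make up. A row lasts 1/10 s, in which the tool goes at most 50 mm and 8.59 degrees, less where a joint would pass 70% of its speed; a pose out of reach is approached as far as the arm can. A call with a gripper value outside its range is refused whole. The fingers move at their own pace and stop on an object; "squeeze" is the grip in N (left out, the last holds). Time passes only in rows, so rows that repeat a pose let the fingers close. It gives the time, the measured TCP pose, the force and the opening at its end, in the units of the state.
- r.sense(): the state, without advancing time (a new reading comes with each control period).
- grab_frame(name): name is "side" or "top"; returns a dict with "image" (400x640x3 uint8, red, green, blue), "intrinsics" (3x3 intrinsics, pixels), "eye" and "rotation" of the camera in the world. Camera axes: x right, y up, looking along -z (the intrinsics and any distortion apply to the point x, -y, -z); pixel columns grow to the right and rows downward; lengths in mm; the calibration is good to about 2 mm. A picture is of the moment at which its call begins. There is no depth.
- workorder.sign_off(): hands the job in, once; it reports no verdict.
The state is a dict: "clock": time; "qpos": joint angles; "qvel": joint speeds; "joint_efforts": joint torques, N m; "eef_pos": TCP position; "tcp_rot": TCP orientation; "contact_force": force on the tool from outside, world axes, zero at the start; "wrist_torque": the same for the moment, N m; "opening": opening from 0.0 (shut) to 1.0 (fully open).
Only numpy, scipy, OpenCV 4.12 (cv2) and the standard library are available. Lean on these libraries where they do the work, as an engineer would, in place of code of your own. Each camera call takes 0.05 s, during which the arm holds its last target.

## Task

Put the largest brass weight away in the grey storage case: slide the case's flat, handle-less lid open by pressing on it, stand the weight upright in the round well, and slide the lid fully shut again. Press gently, since more than 20 N on the case damages it, and leave the two smaller weights and the weighing boats where they stand.

Things in the scene. Friction and masses are not known exactly. Their poses are not given: they have to be found in the camera images.
- case: Grey plastic storage case fixed to the bench, 112 (x) x 222 (y) x 65 mm (z), walls 6 mm; origin at the centre of its underside, y along its length. Feet 5 mm high stick out 14 mm past the long sides. The +y half is a solid deck; the -y half is an open compartment 100 x 100 mm (centre y = -55 mm) with a wooden insert, top 12 mm above the bench, with one round well. More than 20 N from the robot is too much.
- lid (a joint): Opening in m of the flat aluminium lid (98 x 109 x 4 mm, fine dark grip lines, no handle), which slides along the case's y inside the rim: 0 shut (lid centre at case y = -50 mm, compartment covered), 0.1 fully open (centre at y = +50 mm). Hard stop at each end; stays put. Starts at most 15 mm open. Sliding takes about 6.5 N: light presses slip, 12 to 16 N carries it.
- rim (a point): Point fixed to the case at rim height, 65 mm above the bench, at case (0, 0); axes as the case. The lid's top lies level, 2 to 14 mm below the rim, by how worn its felt bed is: no listed pose tells this. Pressed down, the lid sinks springily, about 6 N per mm, for 4 mm, and is then hard. The 20 N limit holds for lid and rim alike.
- well (a point): Centre of the well's floor, 4 mm above the bench, at case (0, -55 mm); axes as the case. The well is 30 mm across and 8 mm deep in the insert. The weight standing in it clears the lid; standing beside it on the insert it does not.
- weight_0: The largest of three brass weights that stand in a row on the bench right of the case: round, 22 mm diameter, 36 mm high, about 100 g, with a knob at the top; origin at the centre of its underside, z up. To release it in the well, hold it 14 mm or more above its underside, so that the fingertips stay clear of the insert.
- weight_1: Middle brass weight, 18 mm diameter, 29 mm high; origin under its centre. To be left alone.
- weight_2: Smallest brass weight, 15 mm diameter, 24 mm high; origin under its centre. To be left alone.
- weigh_boats: Stack of white square weighing boats, 70 x 70 x 25 mm, behind the weights; origin under its centre. To be left alone. (The room: a fixed microscope stands 0.3 m or more left of the robot's centre line, from 0.45 m ahead on; go round its front.)
Things that resemble listed ones, but are neither listed nor needed, are in the scene too. What is shaped like the weight_0 but black or red is not meant.

How it is judged:
By the outcome, as a careful person would: the job done as asked, in the order asked, and still so for the second after the job is handed in, with the robot touching nothing.
It also fails if it takes over 72 s, if anything falls off the work surface, if the arm or the gripper's body presses on something with over 40 N, if the wrist force passes 120 N, or if a joint passes its speed limit or range.

## Working session

There is one attempt and no reset: what is moved stays moved. The work goes in short steps, Python scripts to look and compute and a tool call to move; the robot and the scene stay as the last step left them, time stands still between calls to the robot, and variables do not carry over. Pictures are saved under pics/ and viewed, and the job is handed in when it is done.

Besides the shell and the picture viewer there is one more tool, called after "Emit:" by a JSON object that holds its "api" and its "payload". carry_out: Moves the arm, as the interface text tells. Its arguments: {"type":"object","properties":{"steps":{"type":"array","items":{"type":"array","items":{"type":"array","items":{"type":"number"}}}},"squeeze":{"type":"number"}},"required":["steps"]}

```bash
ls; mkdir -p pics; python3 - <<'E'
from rig import r, grab_frame
import cv2,numpy as np
s=r.sense();print({k:np.round(v,3).tolist() for k,v in s.items()}, r.nose_length)
for n in("top","side"):
    f=grab_frame(n);cv2.imwrite(f"pics/{n}0.png",f["image"][:,:,::-1]);print(n,f.keys(),f["intrinsics"],f["eye"],f["rotation"],{k:v for k,v in f.items() if k not in("image","intrinsics","eye","rotation")})
E
```

```text
pics
{'clock': 0.0, 'qpos': [1.308, 0.354, 1.634, -0.0, 1.155, -0.002], 'qvel': [0.0, -0.0, -0.002, 0.0, -0.001, -0.0], 'joint_efforts': [-0.002, -60.525, -34.207, -0.0, 0.01, -0.0], 'eef_pos': [161.076, 603.624, 403.922], 'tcp_rot': [-3.14, 0.0, 2.881], 'contact_force': [1.008, -0.017, -0.637], 'wrist_torque': [-0.031, -0.034, -0.035], 'opening': 1.003} 173.4
top dict_keys(['image', 'intrinsics', 'eye', 'rotation']) [[489.40667628   0.         320.56123767]
 [  0.         489.40667628 203.55391211]
 [  0.           0.           1.        ]] [ 407.29856289 -132.01053028 1089.02102668] [ 0.15353884 -0.01790865 -1.55795793] {}
side dict_keys(['image', 'intrinsics', 'eye', 'rotation']) [[424.41910884   0.         315.68355382]
 [  0.         424.41910884 202.68237836]
 [  0.           0.           1.        ]] [ 333.29616426 -906.11710199  453.19792657] [ 1.12876402  0.00873381 -0.28670083] {}
```

View pics/top0.png

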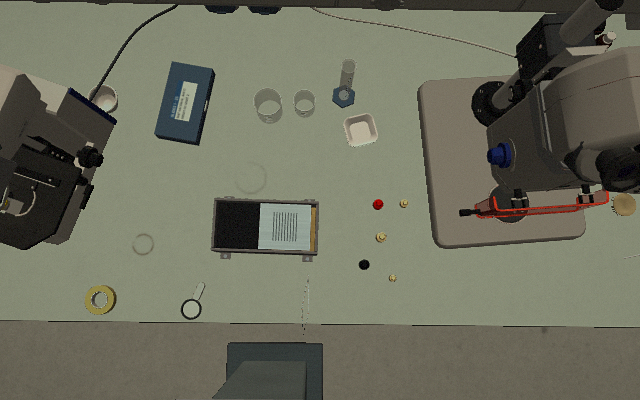

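View pics/side0.png

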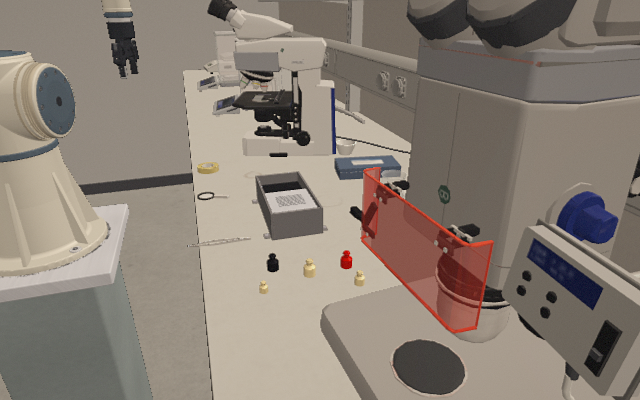

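```bash
cat > h.py <<'E'
import cv2,numpy as np
from scipy.spatial.transform import Rotation as R
from rig import r, grab_frame
def cam(f): return np.array(f["intrinsics"]),np.array(f["eye"]),R.from_euler('xyz',f["rotation"]).as_matrix()
def at(f,u,v,z):
    K,e,M=cam(f); d=M@(np.linalg.inv(K)@[u,v,1]*[1,-1,-1]); return e+d*(z-e[2])/d[2]
def px(f,p):
    K,e,M=cam(f); c=M.T@(np.array(p,float)-e); q=K@(c*[1,-1,-1]); return q[:2]/q[2]
def crop(f,name,u0,v0,u1,v1,s):
    im=f["image"][v0:v1,u0:u1,::-1]; cv2.imwrite("pics/"+name,cv2.resize(im,None,fx=s,fy=s,interpolation=cv2.INTER_CUBIC))
E
python3 - <<'E'
from h import *
f=grab_frame("top");g=grab_frame("side")
crop(f,"c1.png",345,185,425,295,5);crop(f,"c2.png",205,190,330,265,6);crop(g,"c3.png",240,160,380,300,4)
for p in[(381,237),(404,203),(392,278)]: print(at(f,*p,30), px(g,at(f,*p,30)))
E
```

```text
[ 499.9950437 -281.0877469   30.       ] [308.38794174 261.45341961]
[ 575.53909901 -332.19348687   30.        ] [357.9660546 269.8534856]
[ 412.25053496 -304.20193102   30.        ] [262.42181788 277.03115262]
```

View pics/c1.png

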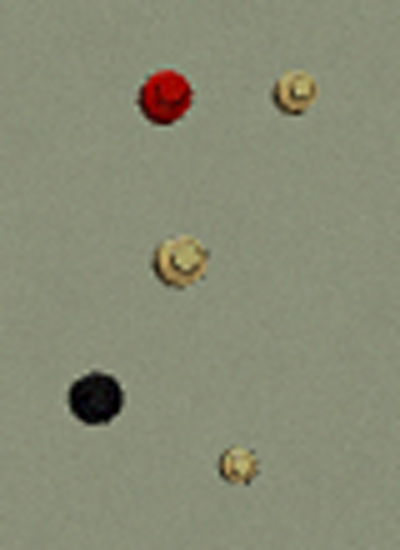

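View pics/c2.png

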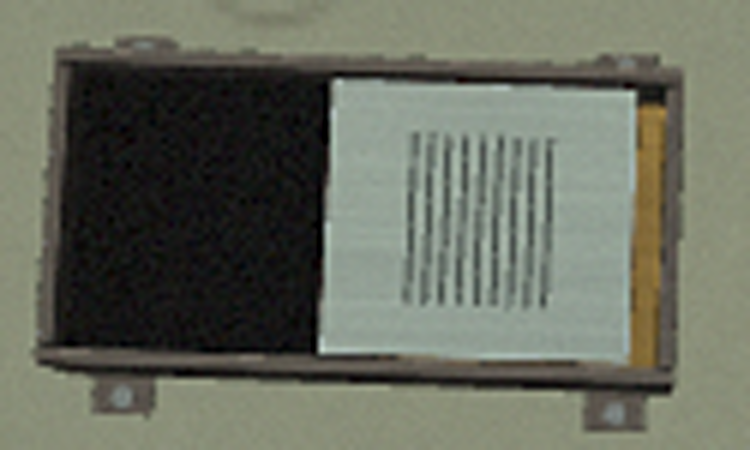

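View pics/c3.png

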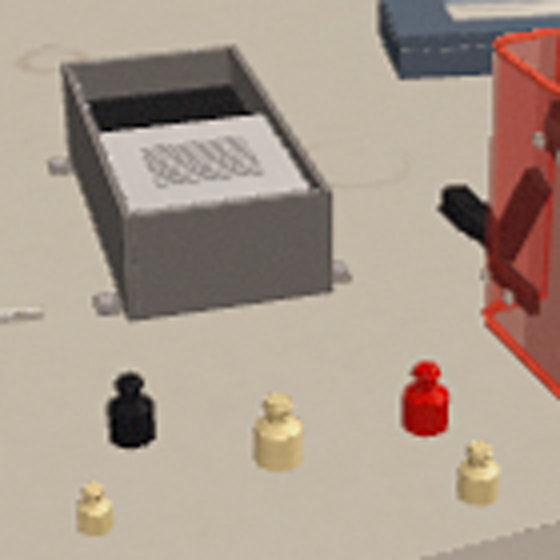

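```bash
python3 - <<'E'
from h import *
from scipy.optimize import least_squares
f=grab_frame("top");g=grab_frame("side")
T=lambda a,b:(205+(a+.5)/6-.5,190+(b+.5)/6-.5); S=lambda a,b:(240+(a+.5)/4-.5,160+(b+.5)/4-.5)
obs=[(f,T(60,48),(56,111,65)),(f,T(684,70),(56,-111,65)),(f,T(38,353),(-56,111,65)),(f,T(672,377),(-56,-111,65)),
(g,S(62,66),(-56,111,65)),(g,S(235,47),(56,111,65)),(g,S(330,190),(56,-111,65)),(g,S(130,213),(-56,-111,65)),(g,S(130,320),(-56,-111,0)),(g,S(330,292),(56,-111,0))]
def W(p,q): c,s=np.cos(p[2]),np.sin(p[2]); return np.array([p[0]+c*q[0]-s*q[1],p[1]+s*q[0]+c*q[1],q[2]])
fun=lambda p:np.concatenate([px(c,W(p,q))-np.array(o) for c,o,q in obs])
s=least_squares(fun,[500,0,0.],x_scale=[10,10,.1],loss='soft_l1')
print(s.x,fun(s.x).reshape(-1,2).round(1).tolist())
p=s.x
def inv(w): c,s_=np.cos(p[2]),np.sin(p[2]); d=w[:2]-p[:2]; return np.array([c*d[0]+s_*d[1],-s_*d[0]+c*d[1]])
for z in (51,57,63):
  print(z,[inv(at(f,*T(*q),z)).round(1).tolist() for q in((330,78),(637,88),(630,362),(318,353))])
# weight
U=lambda a,b:(345+(a+.5)/5-.5,185+(b+.5)/5-.5)
for n,o in((f,U(186,255)),):
  for z in(24,34): print(at(n,*o,z))
o2=S(277,405); wz=at(g,*S(278,403),34); print('side',wz, at(g,*S(278,462),3))
# combined LSQ: body centre in side c3 ~ (278,443) at z=12 ; top knob
q=least_squares(lambda w:np.concatenate([px(f,[w[0],w[1],30])-U(185,257),px(g,[w[0],w[1],18])-np.array(S(278,434))]),[500,-280]); print(q.x,q.fun)
E
```

```text
[ 5.17790227e+02 -3.18967032e+01 -1.92617089e-02] [[-1.0, -0.3], [-0.0, -0.3], [-0.9, 2.0], [0.2, 1.5], [0.1, -1.0], [0.8, -0.8], [1.4, -0.0], [-1.5, 1.0], [0.1, 1.9], [1.5, 1.6]]
51 [[50.2, 15.0], [50.4, -94.7], [-47.3, -95.6], [-47.8, 14.2]]
57 [[49.3, 14.3], [49.5, -94.7], [-47.7, -95.7], [-48.2, 13.5]]
63 [[48.4, 13.6], [48.6, -94.7], [-48.0, -95.7], [-48.5, 12.9]]
[ 503.60931052 -283.70317741   24.        ]
[ 502.7050021  -282.27886143   34.        ]
side [ 500.62090689 -284.01388074   34.        ] [ 499.83811252 -285.04668717    3.        ]
[ 501.19152849 -283.04955159] [ 0.29776839  0.46295353  0.29530023 -0.61625145]
```

```bash
python3 - <<'E'
from h import *
f=grab_frame("top");g=grab_frame("side")
p=[517.8,-31.9,-.01926]
def W(q): c,s=np.cos(p[2]),np.sin(p[2]); return np.array([p[0]+c*q[0]-s*q[1],p[1]+s*q[0]+c*q[1],q[2]])
def ov(fr,u0,v0,u1,v1,s):
    im=np.ascontiguousarray(cv2.resize(fr["image"][v0:v1,u0:u1,::-1],None,fx=s,fy=s,interpolation=cv2.INTER_CUBIC))
    for hx,hy,z,c in((56,111,65,(0,0,255)),(50,105,65,(0,255,0)),(56,111,0,(255,0,0))):
        q=[((px(fr,W((a*hx,b*hy,z)))-[u0,v0]+.5)*s).astype(int) for a,b in((1,1),(1,-1),(-1,-1),(-1,1))]
        cv2.polylines(im,[np.array(q)],True,c,1)
    return im
a=ov(f,205,190,330,270,6);b=ov(g,248,165,332,245,6)
cv2.imwrite("pics/ov1.png",a);cv2.imwrite("pics/ov2.png",b)
E
```

```text
(no output)
```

View pics/ov1.png

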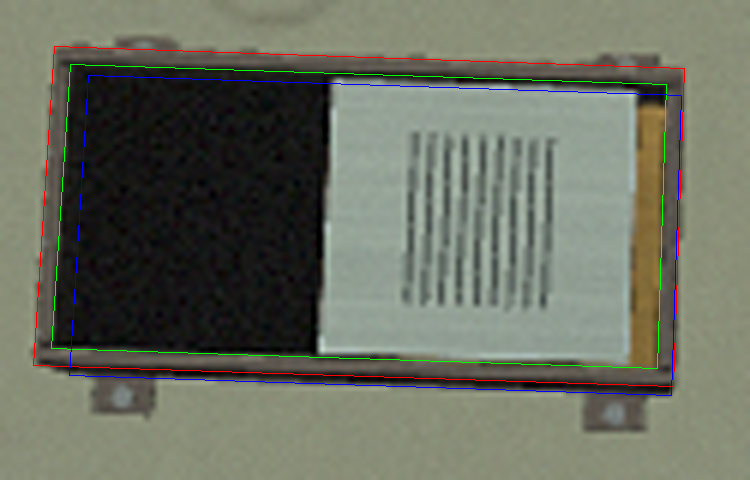

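View pics/ov2.png

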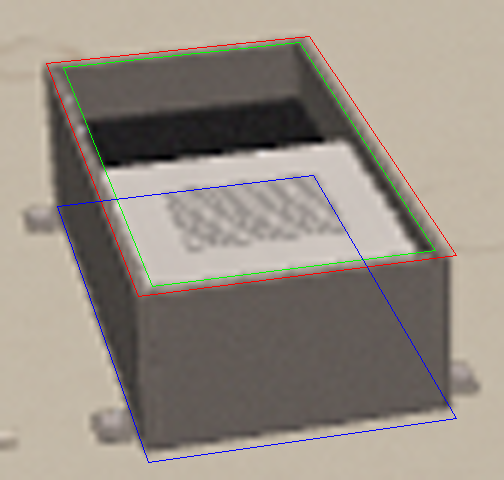

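Emit:
{"api": "carry_out", "payload": {"steps": [[[0,-0.22,-0.33,0,-13.8],[0,-0.22,-0.33,0,-13.8],[0,-0.22,-0.33,0,-13.8],[0,-0.22,-0.33,0,-13.8],[0,-0.22,-0.33,0,-13.8],[0,-0.22,-0.33,0,-13.8],[0,-0.22,-0.33,0,-13.8],[0,-0.22,-0.33,0,-13.8]]]}}

```text
clock: 1.2
eef_pos: [288.6, 226.3, 404.9]
tcp_rot: [3.141, 0.001, 3.122]
contact_force: [1.0, -0.3, -0.0]
opening: 0.004
```

Emit:
{"api": "carry_out", "payload": {"squeeze": 20, "steps": [[[0,-0.235,-0.2935,0.05,0],[0,-0.235,-0.2935,0.05,0],[0,-0.235,-0.2935,0.05,0],[0,-0.235,-0.2935,0.05,0],[0,-0.235,-0.2935,0.05,0],[0,-0.235,-0.2935,0.05,0],[0,-0.235,-0.2935,0.05,0],[0,-0.235,-0.2935,0.05,0]]]}}

```text
clock: 2.0
eef_pos: [519.6, -74.5, 354.7]
tcp_rot: [-3.141, 0.002, 3.121]
contact_force: [-0.2, 0.1, -0.4]
opening: -0.002
```

Emit:
{"api": "carry_out", "payload": {"steps": [[[0,0,0,0.05,0],[0,0,0,0.08,0],[0,0,0,0.08,0],[0,0,0,0.08,0]]]}}

```text
clock: 2.4
eef_pos: [519.8, -74.5, 275.0]
tcp_rot: [-3.141, 0.001, 3.121]
contact_force: [-0.3, -0.4, -0.0]
opening: -0.0
```

```bash
python3 - <<'E'
from h import *
s=r.sense();print({k:np.round(v,3).tolist() for k,v in s.items()})
f=grab_frame("top");g=grab_frame("side")
crop(g,"d1.png",220,60,350,240,3);crop(f,"d2.png",205,170,345,275,5)
e=s["eef_pos"]
for L in(160,173,186): print(L,px(g,[e[0],e[1],e[2]-L]))
E
```

```text
{'clock': 2.4, 'qpos': [-0.145, 0.367, 1.955, -0.0, 0.819, -1.695], 'qvel': [0.007, -0.035, -0.023, -0.001, 0.001, -0.001], 'joint_efforts': [-0.319, -50.183, -24.076, -0.012, -0.034, -0.001], 'eef_pos': [519.809, -74.522, 274.994], 'tcp_rot': [-3.141, 0.001, 3.121], 'contact_force': [-0.274, -0.444, -0.002], 'wrist_torque': [0.003, 0.015, 0.03], 'opening': -0.0}
160 [290.91609366 175.89896984]
173 [291.11837514 181.48691709]
186 [291.31822358 187.00765275]
```

View pics/d1.png

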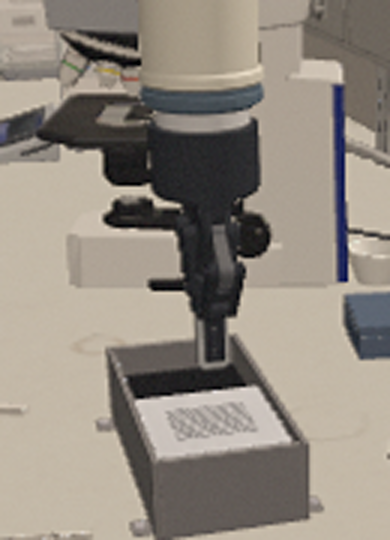

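View pics/d2.png

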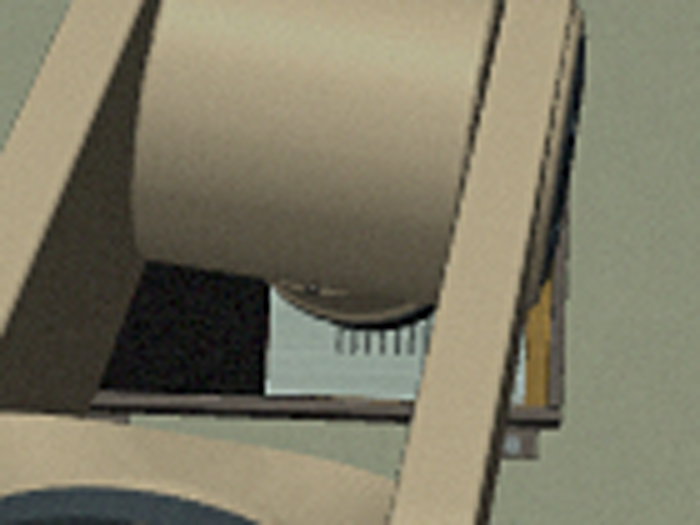

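Emit:
{"api": "carry_out", "payload": {"steps": [[[0,0,0,0.02,0],[0,0,0,0.034,0],[0,0,0,0.035,0],[0,0,0,0.035,0]]]}}

```text
clock: 2.9
eef_pos: [520.7, -74.4, 241.9]
tcp_rot: [-3.141, 0.004, 3.121]
contact_force: [0.8, 0.0, -0.1]
opening: 0.002
```

Emit:
{"api": "carry_out", "payload": {"steps": [[[0,0,0,0.001,0],[0,0,0,0.002,0],[0,0,0,0.002,0]]]}}

```text
clock: 3.2
eef_pos: [520.9, -74.4, 240.2]
tcp_rot: [-3.141, 0.005, 3.121]
contact_force: [0.3, 0.2, -1.2]
opening: 0.0
```

Emit:
{"api": "carry_out", "payload": {"steps": [[[0,0,0,0.001,0],[0,0,0,0.0015,0],[0,0,0,0.0015,0]]]}}

```text
clock: 3.5
eef_pos: [520.8, -74.4, 238.6]
tcp_rot: [-3.141, 0.005, 3.121]
contact_force: [0.4, -0.3, -0.0]
opening: -0.003
```

Emit:
{"api": "carry_out", "payload": {"steps": [[[0,0,0,0.001,0],[0,0,0,0.0015,0],[0,0,0,0.0015,0]]]}}

```text
clock: 3.8
eef_pos: [520.8, -74.4, 237.0]
tcp_rot: [-3.141, 0.005, 3.121]
contact_force: [1.1, 0.1, 1.2]
opening: 0.003
```

Emit:
{"api": "carry_out", "payload": {"steps": [[[0,0,0,0.001,0],[0,0,0,0.001,0]]]}}

```text
clock: 4.0
eef_pos: [520.8, -74.4, 235.9]
tcp_rot: [-3.141, 0.004, 3.121]
contact_force: [0.4, -0.2, -0.6]
opening: -0.001
```

Emit:
{"api": "carry_out", "payload": {"steps": [[[0,0,0,0.001,0],[0,0,0,0.001,0]]]}}

```text
clock: 4.2
eef_pos: [520.7, -74.3, 234.7]
tcp_rot: [-3.141, 0.004, 3.121]
contact_force: [0.4, 0.4, 0.2]
opening: 0.002
```

Emit:
{"api": "carry_out", "payload": {"steps": [[[0,0,0,0.001,0],[0,0,0,0.001,0]]]}}

```text
clock: 4.4
eef_pos: [520.6, -74.4, 233.6]
tcp_rot: [-3.141, 0.004, 3.121]
contact_force: [0.6, 0.7, -0.7]
opening: -0.002
```

Emit:
{"api": "carry_out", "payload": {"steps": [[[0,0,0,0.001,0],[0,0,0,0.001,0]]]}}

```text
clock: 4.6
eef_pos: [520.6, -74.4, 232.4]
tcp_rot: [-3.141, 0.004, 3.121]
contact_force: [-0.7, -0.3, -0.3]
opening: -0.003
```

Emit:
{"api": "carry_out", "payload": {"steps": [[[0,0,0,0.001,0],[0,0,0,0.001,0]]]}}

```text
clock: 4.8
eef_pos: [520.6, -74.4, 231.3]
tcp_rot: [-3.141, 0.004, 3.121]
contact_force: [-0.3, -1.3, 0.2]
opening: -0.005
```

Emit:
{"api": "carry_out", "payload": {"steps": [[[0,0,0,0.001,0],[0,0,0,0.001,0]]]}}

```text
clock: 5.0
eef_pos: [520.6, -74.3, 230.3]
tcp_rot: [-3.141, 0.004, 3.121]
contact_force: [-0.4, 0.5, 0.8]
opening: 0.001
```

Emit:
{"api": "carry_out", "payload": {"steps": [[[0,0,0,0.001,0],[0,0,0,0.001,0]]]}}

```text
clock: 5.2
eef_pos: [520.6, -74.4, 229.4]
tcp_rot: [-3.141, 0.004, 3.121]
contact_force: [0.1, -0.3, 2.8]
opening: 0.004
```

Emit:
{"api": "carry_out", "payload": {"steps": [[[0,0,0,0.001,0],[0,0,0,0.001,0]]]}}

```text
clock: 5.4
eef_pos: [520.6, -74.3, 228.4]
tcp_rot: [-3.141, 0.004, 3.121]
contact_force: [-1.0, 0.3, 4.7]
opening: 0.004
```

Emit:
{"api": "carry_out", "payload": {"steps": [[[0,0,0,0.001,0],[0,0,0,0.001,0]]]}}

```text
clock: 5.6
eef_pos: [520.7, -74.4, 227.6]
tcp_rot: [-3.141, 0.004, 3.121]
contact_force: [-1.7, 1.0, 6.1]
opening: 0.002
```

```bash
python3 - <<'E'
from h import *
s=r.sense();print(s["contact_force"],s["eef_pos"])
E
```

```text
[-1.74434818  0.97189247  6.14622597] [520.66042541 -74.35359186 227.57374388]
```

Emit:
{"api": "carry_out", "payload": {"steps": [[[0,0,0,0.001,0],[0,0,0,0.001,0],[0,0,0,0.001,0]]]}}

```text
clock: 5.9
eef_pos: [520.7, -74.4, 226.9]
tcp_rot: [-3.141, 0.004, 3.121]
contact_force: [-1.7, 0.5, 8.5]
opening: -0.002
```

Emit:
{"api": "carry_out", "payload": {"steps": [[[0,0,0,0.001,0],[0,0,0,0.0015,0],[0,0,0,0.0015,0]]]}}

```text
clock: 6.2
eef_pos: [520.7, -74.4, 225.8]
tcp_rot: [-3.141, 0.004, 3.121]
contact_force: [-2.7, 0.3, 10.0]
opening: 0.001
```

Emit:
{"api": "carry_out", "payload": {"steps": [[[0,0,0,0.001,0],[0,0,0,0.001,0],[0,0,0,0.001,0]]]}}

```text
clock: 6.5
eef_pos: [520.7, -74.3, 225.3]
tcp_rot: [-3.141, 0.004, 3.121]
contact_force: [-2.8, 1.0, 10.4]
opening: 0.001
```

Emit:
{"api": "carry_out", "payload": {"steps": [[[0,0,0,0.0015,0],[0,0,0,0.0018,0],[0,0,0,0.0018,0]]]}}

```text
clock: 6.8
eef_pos: [520.7, -74.4, 224.2]
tcp_rot: [-3.141, 0.004, 3.121]
contact_force: [-4.6, 0.6, 13.3]
opening: -0.002
```

Emit:
{"api": "carry_out", "payload": {"steps": [[[0,0,0.002,0.0014,0],[0,0,0.004,0.0014,0],[0,0,0.007,0.0014,0],[0,0,0.01,0.0014,0],[0,0,0.013,0.0014,0]]]}}

```text
clock: 7.3
eef_pos: [521.0, -62.0, 223.6]
tcp_rot: [-3.14, 0.004, 3.122]
contact_force: [-6.5, -7.9, 14.2]
opening: -0.002
```

```bash
python3 - <<'E'
from h import *
s=r.sense();print(s["contact_force"],s["eef_pos"])
f=grab_frame("top");g=grab_frame("side")
crop(g,"e1.png",220,120,350,240,5);crop(f,"e2.png",205,170,345,275,5)
E
```

```text
[-6.46410091 -7.90601679 14.18666281] [520.96668268 -62.00392142 223.56044986]
```

View pics/e1.png

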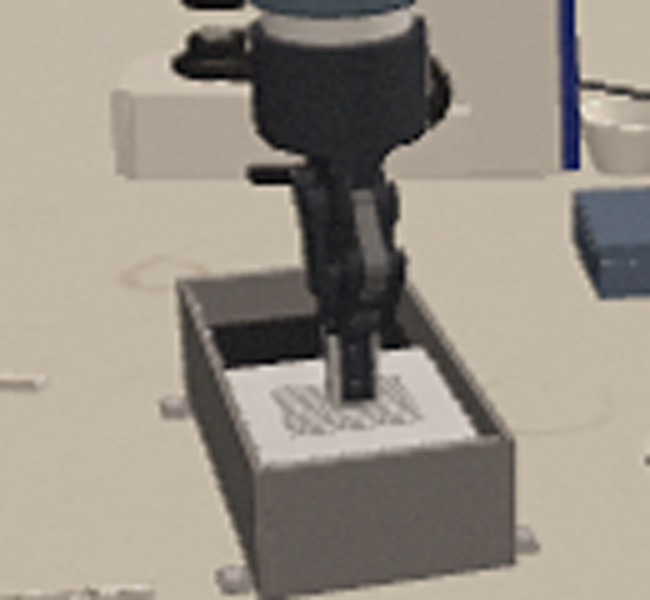

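View pics/e2.png

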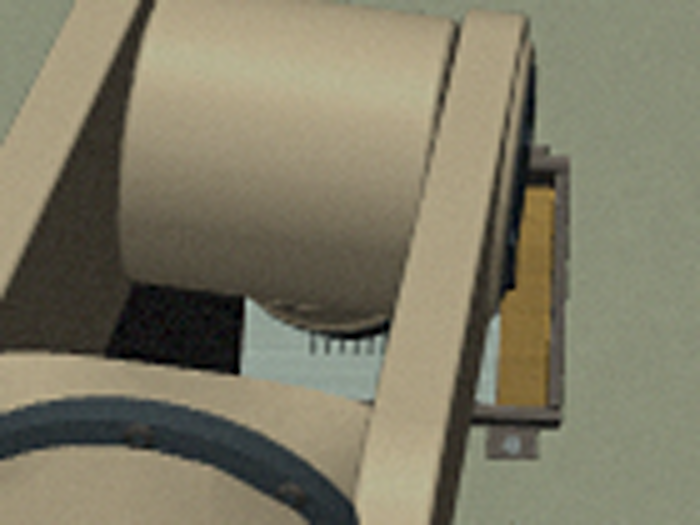

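Emit:
{"api": "carry_out", "payload": {"steps": [[[0,0.0005,0.002,0.0012,0],[0,0.001,0.005,0.0012,0],[0,0.001,0.008,0.0012,0],[0,0.001,0.011,0.0012,0],[0,0.001,0.014,0.0012,0],[0,0.001,0.017,0.0012,0]]]}}

```text
clock: 8.0
eef_pos: [520.9, -45.4, 223.4]
tcp_rot: [-3.139, 0.006, 3.122]
contact_force: [-2.4, -5.9, 14.2]
opening: 0.004
```

Emit:
{"api": "carry_out", "payload": {"steps": [[[0,0.0003,0.002,0.0011,0],[0,0.0006,0.006,0.0011,0],[0,0.0006,0.01,0.0011,0],[0,0.0006,0.014,0.0011,0],[0,0.0006,0.018,0.0011,0],[0,0.0006,0.022,0.0011,0],[0,0.0006,0.026,0.0011,0],[0,0.0006,0.03,0.0011,0]]]}}

```text
clock: 8.8
eef_pos: [521.3, -15.9, 223.2]
tcp_rot: [-3.137, 0.007, 3.123]
contact_force: [-2.4, -6.3, 14.6]
opening: -0.0
```

Emit:
{"api": "carry_out", "payload": {"steps": [[[0,0.0003,0.002,0.0009,0],[0,0.0006,0.006,0.0009,0],[0,0.0006,0.01,0.0009,0],[0,0.0006,0.014,0.0009,0],[0,0.0006,0.018,0.0009,0],[0,0.0006,0.022,0.0009,0],[0,0.0006,0.025,0.0009,0]]]}}

```text
clock: 9.5
eef_pos: [521.6, 8.6, 223.1]
tcp_rot: [-3.136, 0.009, 3.124]
contact_force: [-2.4, -6.9, 14.1]
opening: 0.001
```

Emit:
{"api": "carry_out", "payload": {"steps": [[[0,0.0003,0.002,0.001,0],[0,0.0003,0.004,0.001,0]]]}}

```text
clock: 9.7
eef_pos: [521.5, 12.1, 222.9]
tcp_rot: [-3.135, 0.009, 3.124]
contact_force: [-4.0, -6.5, 14.3]
opening: -0.002
```

```bash
python3 - <<'E'
from h import *
s=r.sense();print(s["contact_force"],s["eef_pos"])
f=grab_frame("top");g=grab_frame("side")
crop(g,"f1.png",220,120,350,240,5);crop(f,"f2.png",205,170,345,275,5)
E
```

```text
[-3.98768696 -6.4646422  14.28234182] [521.53366047  12.09025247 222.94503876]
```

View pics/f1.png

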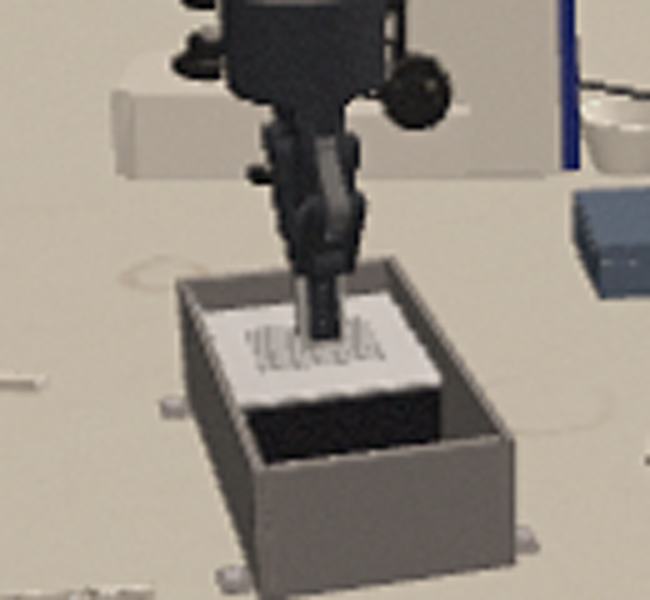

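View pics/f2.png

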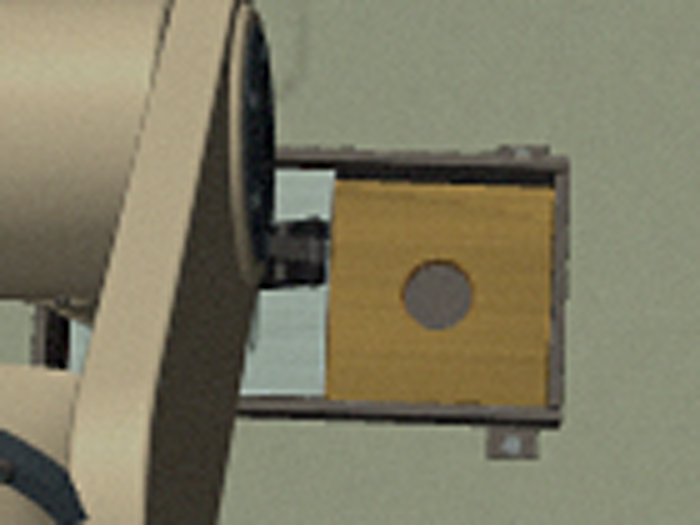

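Emit:
{"api": "carry_out", "payload": {"steps": [[[0,0.0007,0.002,0.0009,0],[0,0.001,0.003,0.0009,0]]]}}

```text
clock: 10.0
eef_pos: [521.2, 14.7, 223.1]
tcp_rot: [-3.134, 0.011, 3.125]
contact_force: [-0.9, -6.2, 14.3]
opening: -0.001
```

Emit:
{"api": "carry_out", "payload": {"steps": [[[0,0.0005,0.0015,0.0008,0],[0,0.0005,0.003,0.0008,0]]]}}

```text
clock: 10.2
eef_pos: [521.1, 17.1, 223.2]
tcp_rot: [-3.133, 0.012, 3.125]
contact_force: [-1.9, -7.1, 14.7]
opening: 0.001
```

Emit:
{"api": "carry_out", "payload": {"steps": [[[0,0.0003,0.0015,0.0007,0],[0,0.0003,0.0025,0.0007,0]]]}}

```text
clock: 10.4
eef_pos: [521.2, 18.9, 223.3]
tcp_rot: [-3.131, 0.013, 3.126]
contact_force: [-2.9, -8.6, 13.3]
opening: 0.0
```

```bash
python3 - <<'E'
from h import *
s=r.sense();print(s["contact_force"],s["eef_pos"])
f=grab_frame("top")
crop(f,"f3.png",245,185,325,265,7)
E
```

```text
[-2.94227229 -8.59210649 13.32199545] [521.19858393  18.9194171  223.3466741 ]
```

View pics/f3.png

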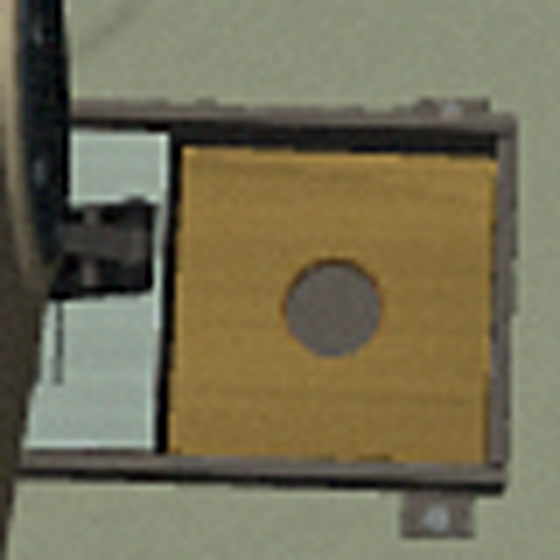

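Emit:
{"api": "carry_out", "payload": {"steps": [[[0,0.0005,0.0015,0.0006,0],[0,0.0005,0.0025,0.0006,0]]]}}

```text
clock: 10.65
eef_pos: [521.4, 20.8, 223.7]
tcp_rot: [-3.13, 0.015, 3.127]
contact_force: [-1.2, -8.2, 13.1]
opening: -0.0
```

Emit:
{"api": "carry_out", "payload": {"steps": [[[0,0,0,-0.02,0],[0,0,0,-0.06,0],[30,0,0,-0.1,0],[30,0,0,-0.1,0]]]}}

```text
clock: 11.05
eef_pos: [521.6, 22.1, 328.3]
tcp_rot: [-3.131, 0.023, 3.127]
contact_force: [-0.9, 1.2, 0.2]
opening: 0.296
```

```bash
python3 - <<'E'
from h import *
s=r.sense();print(s["contact_force"],s["eef_pos"],s["tcp_rot"])
f=grab_frame("top")
crop(f,"g3.png",245,185,325,265,7)
Q=lambda a,b:(245+(a+.5)/7-.5,185+(b+.5)/7-.5)
# well floor circle top edge (z=12) centre
print(at(f,*Q(332,308),8), at(f,*Q(332,308),12))
for c in((183,147),(497,160),(489,465),(167,453)):print(at(f,*Q(*c),12))
print(np.mean([at(f,*Q(*c),12) for c in((183,147),(497,160),(489,465),(167,453))],0))
E
```

```text
[-0.9385605   1.21378136  0.22049485] [521.61113983  22.07762017 328.32189175] [-3.13050231  0.02343355  3.12690691]
[517.78309947 -86.65903772   8.        ] [517.37428397 -86.82684757  12.        ]
[567.9713613  -38.46730446  12.        ]
[ 565.34288969 -138.17257049   12.        ]
[ 468.70753043 -137.0565716    12.        ]
[471.05538286 -36.21744792  12.        ]
[518.26929107 -87.47847362  12.        ]
```

View pics/g3.png

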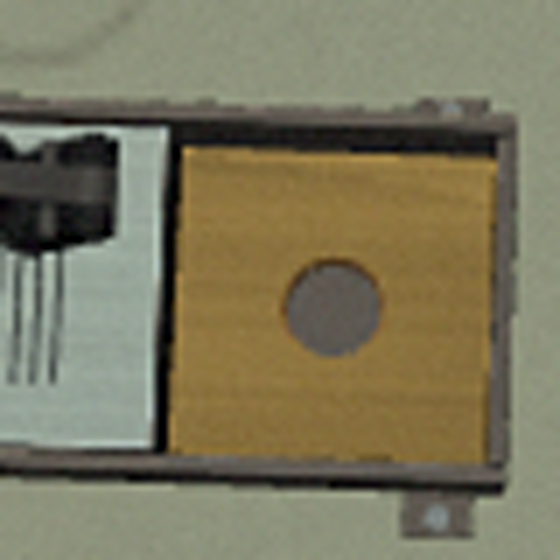

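```bash
cat >> h.py <<'E'
def go(x,y,tipz,L):
    s=r.sense();M=R.from_euler('xyz',s["tcp_rot"]).as_matrix();e=np.array(s["eef_pos"])
    t=np.array([x,y,tipz])-M@[0,0,L]
    print("tip now",(e+M@[0,0,L]).round(1),"rot",np.round(s["tcp_rot"],4),"shift mm",(M.T@(t-e)).round(1),"F",np.round(s["contact_force"],1),"open",round(s["opening"],3),s["clock"])
E
python3 - <<'E'
from h import *
go(501.5,-282.5,100,172)
E
```

```text
tip now [524.3  20.  154.1] rot [-3.1303  0.0205  3.1269] shift mm [  19.4 -302.2   57.1] F [ 0.  -0.1 -1.6] open 0.3 11.1
```

Emit:
{"api": "carry_out", "payload": {"steps": [[[60,0.0194,-0.3022,0.02,0],[60,0.0194,-0.3022,0.02,0],[60,0.0194,-0.3022,0.02,0],[60,0.0194,-0.3022,0.02,0],[60,0.0194,-0.3022,0.02,0],[60,0.0194,-0.3022,0.02,0],[60,0.0194,-0.3022,0.057,0],[60,0.0194,-0.3022,0.057,0]]]}}

```text
clock: 11.9
eef_pos: [495.6, -281.1, 266.9]
tcp_rot: [-3.134, 0.013, 3.124]
contact_force: [-0.1, 0.2, -0.6]
opening: 0.599
```

Emit:
{"api": "carry_out", "payload": {"steps": [[[60,0,0,0,0],[60,0,0,0,0]]]}}

```text
clock: 12.1
eef_pos: [495.4, -280.3, 266.6]
tcp_rot: [-3.135, 0.012, 3.125]
contact_force: [-0.7, 0.0, -0.6]
opening: 0.603
```

```bash
python3 - <<'E'
from h import *
go(501.5,-282.5,60,167)
f=grab_frame("top");g=grab_frame("side")
crop(g,"i1.png",240,160,380,300,4);crop(f,"i2.png",335,185,435,295,5)
E
```

```text
tip now [ 497.3 -281.4   99.6] rot [-3.1351  0.0118  3.1247] shift mm [-3.7 -0.8 39.6] F [-0.7  0.  -0.6] open 0.603 12.1
```

View pics/i1.png

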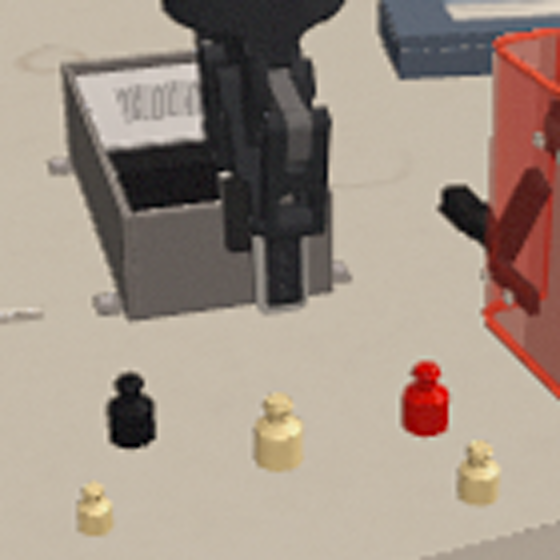

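View pics/i2.png

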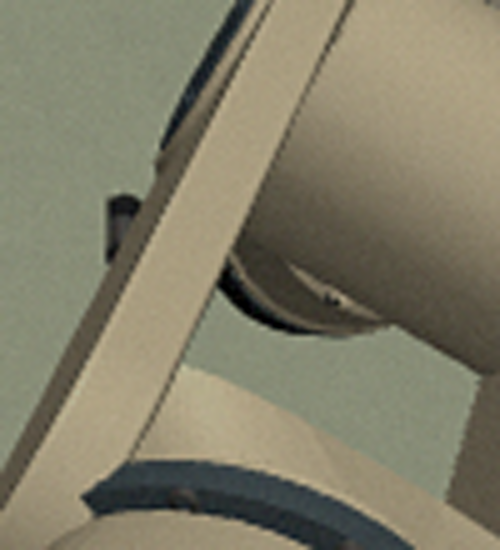

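Emit:
{"api": "carry_out", "payload": {"steps": [[[60,-0.0037,-0.0008,0.03,0],[60,-0.0037,-0.0008,0.042,0],[60,-0.0037,-0.0008,0.042,0],[60,-0.0037,-0.0008,0.042,0]]]}}

```text
clock: 12.6
eef_pos: [500.4, -281.4, 226.2]
tcp_rot: [-3.134, 0.014, 3.126]
contact_force: [0.8, 0.5, -0.4]
opening: 0.606
```

```bash
python3 - <<'E'
from h import *
go(501.5,-282.5,12,172)
g=grab_frame("side")
crop(g,"j1.png",240,180,380,300,5)
e=r.sense()["eef_pos"]
for p in [(501.5,-282.5,0),(501.5,-282.5,36),(501.5,-308,55)]:print((px(g,p)-[240,180]+.5)*5)
E
```

```text
tip now [ 502.8 -282.7   54.3] rot [-3.1339  0.014   3.1257] shift mm [ 1.9  0.5 42.2] F [ 0.8  0.5 -0.4] open 0.606 12.6
[350.7463254  480.28319371]
[349.26132748 397.04981236]
[368.37816981 389.05403507]
```

View pics/j1.png

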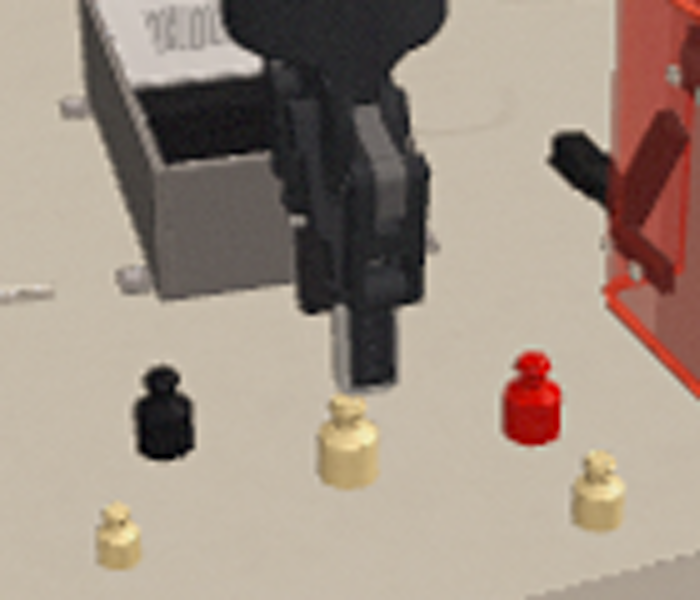

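Emit:
{"api": "carry_out", "payload": {"squeeze": 30, "steps": [[[60,0.002,0.0005,0.025,0],[60,0.002,0.0005,0.042,0],[60,0.002,0.0005,0.042,0],[60,0.002,0.0005,0.042,0]]]}}

```text
clock: 13.05
eef_pos: [499.5, -281.5, 185.4]
tcp_rot: [-3.133, 0.015, 3.126]
contact_force: [-0.1, 0.5, 0.0]
opening: 0.606
```

```bash
python3 - <<'E'
from h import *
go(501.5,-282.5,12,172)
g=grab_frame("side")
crop(g,"k1.png",240,180,380,300,5)
E
```

```text
tip now [ 502.1 -283.    13.4] rot [-3.1332  0.0152  3.1255] shift mm [0.6 0.5 1.4] F [-0.1  0.5  0. ] open 0.606 13.05
```

View pics/k1.png

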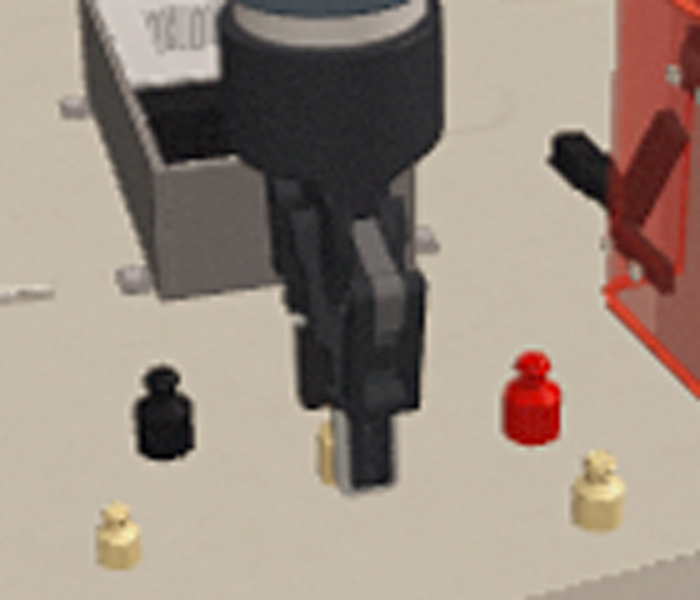

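Emit:
{"api": "carry_out", "payload": {"squeeze": 30, "steps": [[[60,0.0006,0,0.001,0],[24,0.0006,0,0.001,0],[10,0.0006,0,0.001,0],[10,0.0006,0,0.001,0],[10,0.0006,0,0.001,0],[10,0.0006,0,0.001,0]]]}}

```text
clock: 13.7
eef_pos: [499.3, -281.8, 185.3]
tcp_rot: [-3.132, 0.017, 3.126]
contact_force: [-0.5, 0.6, 7.3]
opening: 0.245
```

```bash
python3 - <<'E'
from h import *
go(501.5,-282.5,12,172)
g=grab_frame("side")
crop(g,"k2.png",240,180,380,300,5)
E
```

```text
tip now [ 502.2 -283.4   13.4] rot [-3.1325  0.0167  3.1255] shift mm [0.7 0.9 1.4] F [-0.5  0.6  7.3] open 0.245 13.7
```

View pics/k2.png

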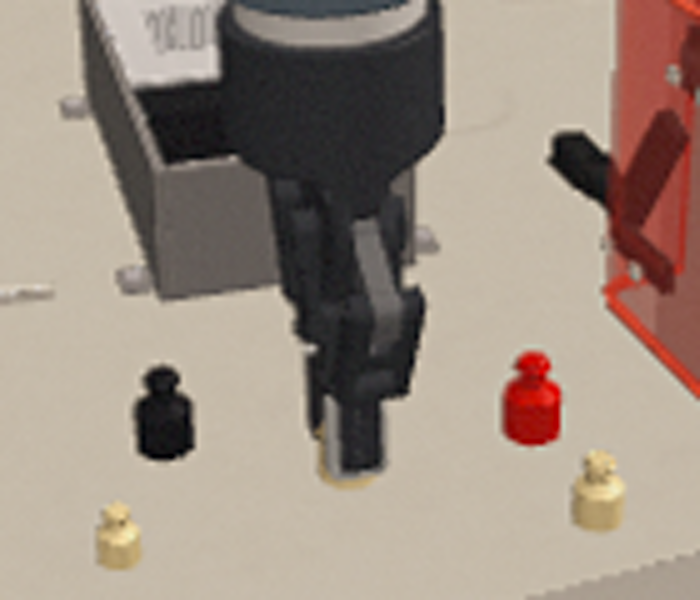

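Emit:
{"api": "carry_out", "payload": {"steps": [[[10,0,0,-0.03,0],[10,0,0,-0.06,0],[10,0,0,-0.06,0]]]}}

```text
clock: 14.05
eef_pos: [499.6, -281.9, 248.8]
tcp_rot: [-3.13, 0.022, 3.126]
contact_force: [0.9, -1.2, -0.7]
opening: 0.245
```

```bash
python3 - <<'E'
from h import *
go(501.5,-282.5,12,172)
g=grab_frame("side")
crop(g,"k3.png",285,205,345,265,10)
for z in (0,10,60,70,80):print(z,(px(g,(501.5,-296,z))-[285,205]+.5)*10)
E
```

```text
tip now [ 503.3 -284.    76.9] rot [-3.1297  0.0218  3.1256] shift mm [ 3.2  2.3 64.8] F [ 0.9 -1.2 -0.7] open 0.245 14.05
0 [271.72489916 752.24711254]
10 [271.0128928  706.20421663]
60 [267.32941999 468.00724829]
70 [266.5670327  418.70639809]
80 [265.79573067 368.82906335]
```

View pics/k3.png

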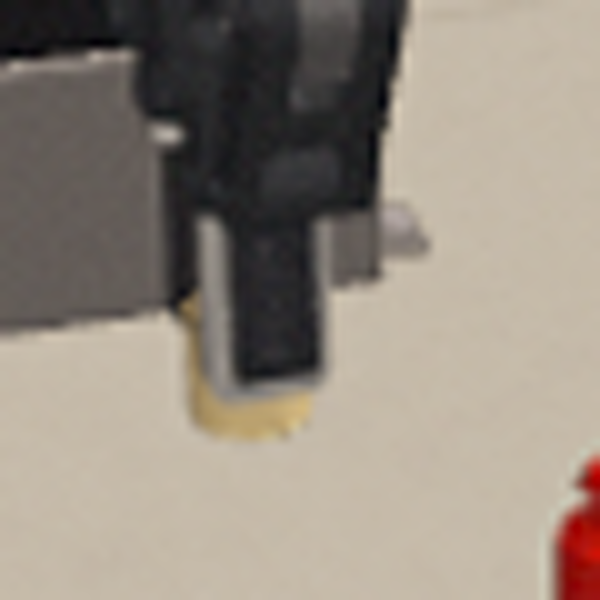

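Emit:
{"api": "carry_out", "payload": {"steps": [[[10,0,0,0.04,0],[10,0,0,0.06,0],[10,0,0,0.063,0],[10,0,0,0.063,0],[10,0,0,0.063,0]]]}}

```text
clock: 14.6
eef_pos: [499.7, -282.0, 182.9]
tcp_rot: [-3.132, 0.018, 3.125]
contact_force: [-0.9, 0.7, -0.8]
opening: 0.244
```

Emit:
{"api": "carry_out", "payload": {"steps": [[[40,0,0,0,0],[45,0,0,-0.003,0],[45,0,0,-0.0065,0],[45,0,0,-0.0065,0]]]}}

```text
clock: 15.0
eef_pos: [499.8, -282.1, 190.0]
tcp_rot: [-3.131, 0.019, 3.126]
contact_force: [-0.6, 0.4, 0.0]
opening: 0.45
```

```bash
python3 - <<'E'
from h import *
go(501.5,-282.5,14,176)
g=grab_frame("side")
crop(g,"k4.png",280,225,340,285,10)
E
```

```text
tip now [ 503.2 -284.    14.1] rot [-3.1311  0.0192  3.1256] shift mm [1.7 1.4 0. ] F [-0.6  0.4  0. ] open 0.45 15.0
```

View pics/k4.png

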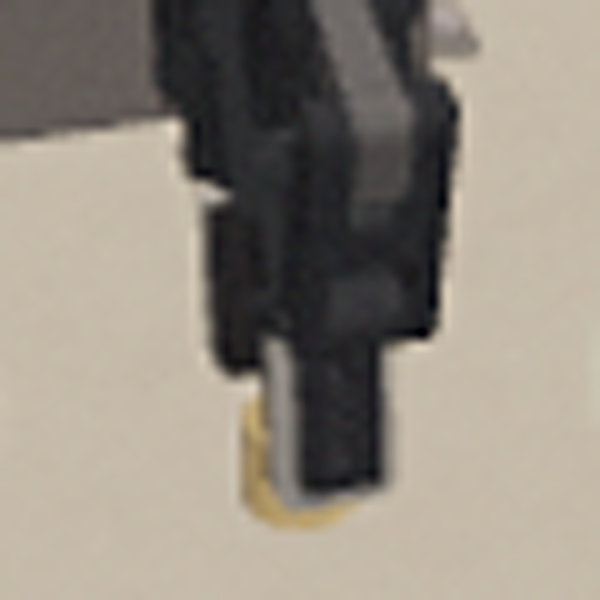

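Emit:
{"api": "carry_out", "payload": {"steps": [[[45,0.0015,0.0005,0,0],[10,0.0015,0.0005,0,0],[10,0.0015,0.0005,0,0],[10,0.0015,0.0005,0,0],[10,0.0015,0.0005,0,0]]]}}

```text
clock: 15.55
eef_pos: [498.3, -281.4, 190.0]
tcp_rot: [-3.131, 0.019, 3.126]
contact_force: [-2.2, 0.9, 4.5]
opening: 0.245
```

Emit:
{"api": "carry_out", "payload": {"steps": [[[10,0,0,-0.04,0],[10,0,0,-0.08,0],[10,0,0,-0.11,0],[10,0,0,-0.11,0]]]}}

```text
clock: 15.95
eef_pos: [497.5, -281.0, 304.0]
tcp_rot: [-3.128, 0.025, 3.126]
contact_force: [1.1, 0.3, -0.7]
opening: 0.242
```

```bash
python3 - <<'E'
from h import *
go(517.5,-87,110,176)
g=grab_frame("side")
crop(g,"k5.png",275,175,345,245,10)
E
```

```text
tip now [ 501.9 -283.5  128.1] rot [-3.1278  0.0252  3.1257] shift mm [-12.  197.   15.7] F [ 1.1  0.3 -0.7] open 0.242 15.95
```

View pics/k5.png

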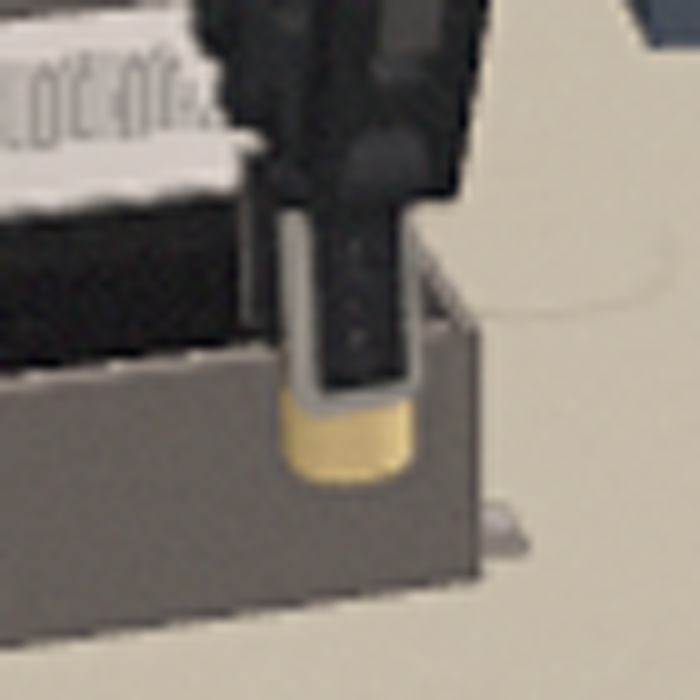

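Emit:
{"api": "carry_out", "payload": {"steps": [[[10,-0.0125,0.197,0,0],[10,-0.0125,0.197,0,0],[10,-0.0125,0.197,0,0],[10,-0.0125,0.197,0,0],[10,-0.0125,0.197,0.01,0],[10,-0.0125,0.197,0.01,0],[10,-0.0125,0.197,0.01,0]]]}}

```text
clock: 16.7
eef_pos: [512.3, -84.6, 288.5]
tcp_rot: [-3.129, 0.02, 3.126]
contact_force: [-0.1, -0.3, -1.4]
opening: 0.244
```

```bash
python3 - <<'E'
from h import *
go(518,-87,40,176)
f=grab_frame("top");g=grab_frame("side")
crop(g,"l1.png",240,130,340,230,6);crop(f,"l2.png",245,185,325,265,7)
for p in((518,-87,4),(518,-87,100),(517,-87,100),(518,-98,100)): print((px(g,p)-[240,130]+.5)*6,(px(f,p)-[245,185]+.5)*7)
E
```

```text
tip now [515.9 -86.8 112.6] rot [-3.1292  0.0204  3.1255] shift mm [-0.6  0.7 72.6] F [-0.1 -0.3 -1.4] open 0.244 16.7
[321.56774347 567.78744578] [334.08944024 309.12507824]
[313.09291836 330.4337037 ] [321.08050993 275.28509306]
[310.36423646 330.76389589] [321.00365445 278.71487532]
[320.3734268  341.99344617] [359.03330906 275.84539443]
```

View pics/l1.png

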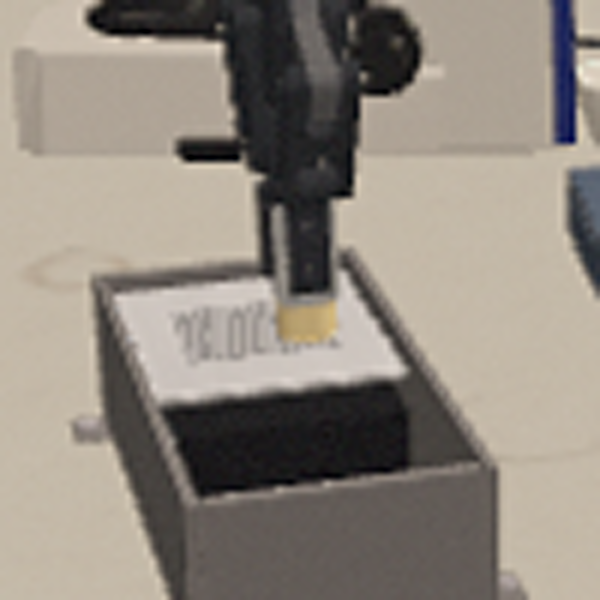

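View pics/l2.png

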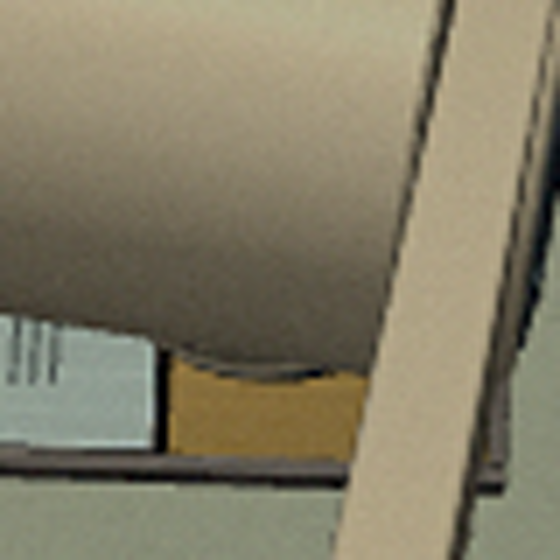

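```bash
python3 - <<'E'
from h import *
f=grab_frame("top");g=grab_frame("side")
crop(g,"m1.png",250,190,340,262,8)
E
```

```text
(no output)
```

View pics/m1.png

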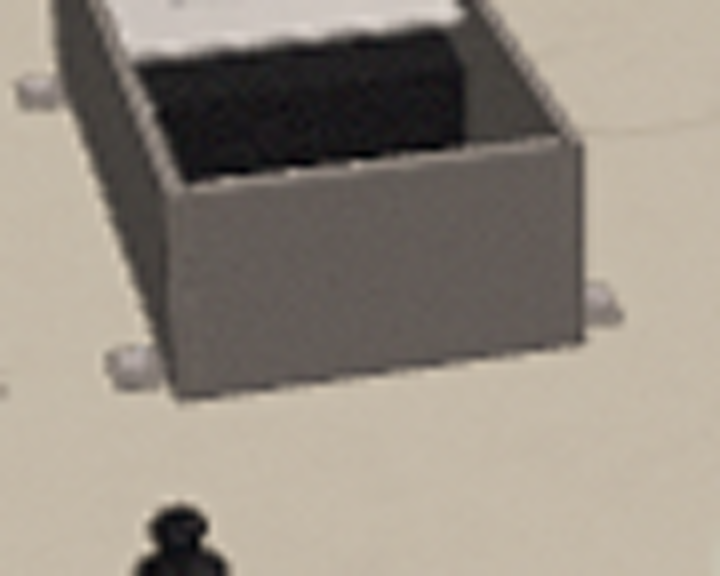

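```bash
python3 - <<'E'
from h import *
g=grab_frame("side")
Q=lambda a,b:(250+(a+.5)/8-.5,190+(b+.5)/8-.5)
a=[at(g,*Q(172,190),65),at(g,*Q(583,145),65),at(g,*Q(180,400),0),at(g,*Q(583,343),0)]
for p in a:print(p.round(1))
print((a[0]+a[1])/2,(a[2]+a[3])/2)
E
```

```text
[ 461.1 -139.6   65. ]
[ 568.5 -146.    65. ]
[ 460.9 -133.5    0. ]
[ 571.6 -135.9    0. ]
[ 514.81892292 -142.78374264   65.        ] [ 516.21710314 -134.67709293    0.        ]
```

```bash
python3 - <<'E'
from h import *
go(516.3,-87.1,34,176)
E
```

```text
tip now [516.7 -87.3 113.7] rot [-3.1291  0.0228  3.1239] shift mm [ 2.2  1.2 79.7] F [ 0.6 -0.8 -0.6] open 0.239 16.95
```

Emit:
{"api": "carry_out", "payload": {"steps": [[[10,0.002,0.001,0.03,0],[10,0.002,0.001,0.055,0],[10,0.002,0.001,0.072,0],[10,0.002,0.001,0.076,0],[10,0.002,0.001,0.076,0]]]}}

```text
clock: 17.45
eef_pos: [512.4, -85.4, 213.4]
tcp_rot: [-3.129, 0.022, 3.123]
contact_force: [0.0, 0.5, -1.1]
opening: 0.245
```

```bash
python3 - <<'E'
from h import *
go(516.3,-87.1,19,176)
f=grab_frame("top");g=grab_frame("side");crop(g,"n1.png",240,130,340,230,6);crop(f,"n2.png",245,185,325,265,7)
E
```

```text
tip now [516.2 -87.6  37.5] rot [-3.1293  0.0219  3.1232] shift mm [ 0.3  0.8 18.5] F [ 0.   0.5 -1.1] open 0.245 17.45
```

View pics/n1.png

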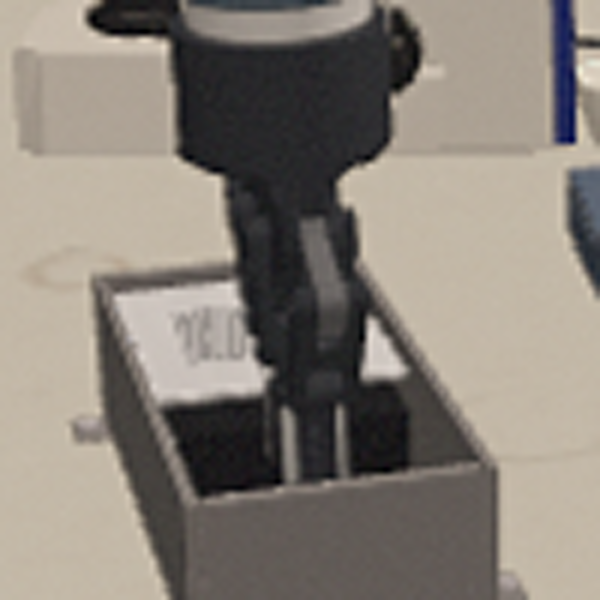

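View pics/n2.png

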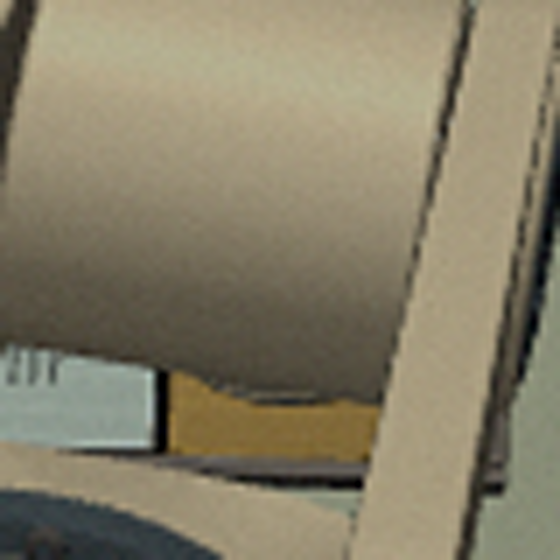

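Emit:
{"api": "carry_out", "payload": {"steps": [[[10,0,0.0005,0.005,0],[10,0,0.0005,0.009,0],[10,0,0.0005,0.011,0],[10,0,0.0005,0.012,0],[10,0,0.0005,0.012,0]]]}}

```text
clock: 18.05
eef_pos: [513.1, -84.9, 202.3]
tcp_rot: [-3.129, 0.024, 3.124]
contact_force: [0.7, -0.1, -0.6]
opening: 0.241
```

Emit:
{"api": "carry_out", "payload": {"steps": [[[10,0,0,0.001,0],[10,0,0,0.002,0],[10,0,0,0.002,0]]]}}

```text
clock: 18.35
eef_pos: [513.1, -84.9, 200.2]
tcp_rot: [-3.129, 0.024, 3.124]
contact_force: [-0.3, -1.2, -1.3]
opening: 0.24
```

Emit:
{"api": "carry_out", "payload": {"steps": [[[10,0,0,0.001,0],[10,0,0,0.002,0],[10,0,0,0.002,0]]]}}

```text
clock: 18.65
eef_pos: [513.1, -85.0, 198.1]
tcp_rot: [-3.129, 0.023, 3.123]
contact_force: [-0.6, 0.2, -0.5]
opening: 0.245
```

Emit:
{"api": "carry_out", "payload": {"steps": [[[10,0,0,0.001,0],[10,0,0,0.002,0],[10,0,0,0.002,0]]]}}

```text
clock: 18.95
eef_pos: [513.1, -84.9, 195.9]
tcp_rot: [-3.129, 0.023, 3.124]
contact_force: [0.1, 0.3, -1.2]
opening: 0.242
```

Emit:
{"api": "carry_out", "payload": {"steps": [[[10,0,0,0.001,0],[10,0,0,0.0012,0],[10,0,0,0.0012,0]]]}}

```text
clock: 19.25
eef_pos: [513.1, -85.0, 194.7]
tcp_rot: [-3.129, 0.023, 3.124]
contact_force: [0.0, 0.0, -0.9]
opening: 0.246
```

Emit:
{"api": "carry_out", "payload": {"steps": [[[10,0,0,0.0008,0],[10,0,0,0.0008,0]]]}}

```text
clock: 19.45
eef_pos: [513.2, -85.0, 194.0]
tcp_rot: [-3.129, 0.023, 3.124]
contact_force: [-0.9, -0.9, -0.2]
opening: 0.242
```

Emit:
{"api": "carry_out", "payload": {"steps": [[[10,0,0,0.0008,0],[10,0,0,0.0008,0]]]}}

```text
clock: 19.65
eef_pos: [513.4, -85.0, 193.8]
tcp_rot: [-3.129, 0.024, 3.124]
contact_force: [-3.0, 0.2, 9.3]
opening: 0.243
```

Emit:
{"api": "carry_out", "payload": {"steps": [[[30,0,0,-0.0005,0],[45,0,0,-0.0005,0],[45,0,0,-0.0005,0]]]}}

```text
clock: 19.95
eef_pos: [513.3, -85.1, 194.3]
tcp_rot: [-3.129, 0.024, 3.124]
contact_force: [0.4, -0.7, -0.1]
opening: 0.449
```

Emit:
{"api": "carry_out", "payload": {"steps": [[[45,0,0,-0.01,0],[45,0,0,-0.03,0],[45,0,0,-0.07,0],[45,0,0,-0.11,0],[45,0,0,-0.12,0],[45,0,0.05,-0.12,0],[20,0,0.1,-0.12,0],[0,0,0.1,-0.12,0]]]}}

```text
clock: 20.75
eef_pos: [512.1, 20.6, 313.2]
tcp_rot: [-3.13, 0.024, 3.127]
contact_force: [0.5, -1.2, -1.0]
opening: 0.119
```

```bash
python3 - <<'E'
from h import *
go(518.3,20,75,177)
f=grab_frame("top");g=grab_frame("side");crop(g,"o1.png",240,130,340,230,6);crop(f,"o2.png",245,185,325,265,7)
E
```

```text
tip now [516.3  18.6 136.3] rot [-3.1303  0.0239  3.127 ] shift mm [-0.5  2.1 61.3] F [ 0.5 -1.2 -1. ] open 0.119 20.75
```

View pics/o2.png

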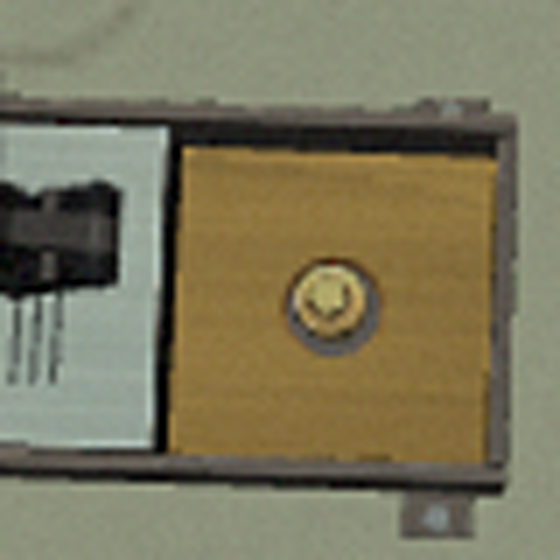

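View pics/o1.png

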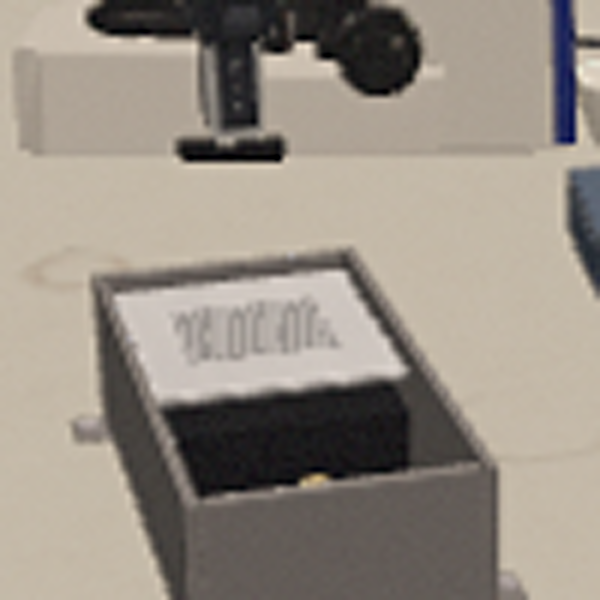

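Emit:
{"api": "carry_out", "payload": {"steps": [[[0,-0.001,0,0.04,0],[0,-0.001,0,0.07,0],[0,-0.001,0,0.079,0],[0,-0.001,0,0.079,0],[0,-0.001,0,0.079,0]]]}}

```text
clock: 21.35
eef_pos: [515.4, 15.8, 234.8]
tcp_rot: [-3.129, 0.024, 3.125]
contact_force: [0.6, -0.6, 0.4]
opening: 0.001
```

Emit:
{"api": "carry_out", "payload": {"steps": [[[0,0,0,0.001,0],[0,0,0,0.0015,0],[0,0,0,0.0015,0]]]}}

```text
clock: 21.65
eef_pos: [515.8, 15.7, 234.1]
tcp_rot: [-3.129, 0.025, 3.126]
contact_force: [-0.4, -0.0, -0.1]
opening: 0.003
```

Emit:
{"api": "carry_out", "payload": {"steps": [[[0,0,0,0.002,0],[0,0,0,0.003,0],[0,0,0,0.003,0]]]}}

```text
clock: 21.95
eef_pos: [515.8, 15.7, 231.0]
tcp_rot: [-3.129, 0.025, 3.126]
contact_force: [0.4, -0.4, 0.3]
opening: 0.004
```

Emit:
{"api": "carry_out", "payload": {"steps": [[[0,0,0,0.001,0],[0,0,0,0.0015,0],[0,0,0,0.0015,0]]]}}

```text
clock: 22.25
eef_pos: [515.9, 15.8, 229.5]
tcp_rot: [-3.129, 0.025, 3.126]
contact_force: [-0.9, 0.2, 2.4]
opening: 0.003
```

Emit:
{"api": "carry_out", "payload": {"steps": [[[0,0,0,0.001,0],[0,0,0,0.001,0]]]}}

```text
clock: 22.45
eef_pos: [515.9, 15.7, 228.6]
tcp_rot: [-3.129, 0.025, 3.126]
contact_force: [-1.7, 0.0, 4.8]
opening: -0.004
```

Emit:
{"api": "carry_out", "payload": {"steps": [[[0,0,0,0.001,0],[0,0,0,0.0015,0],[0,0,0,0.0015,0]]]}}

```text
clock: 22.75
eef_pos: [515.9, 15.7, 227.2]
tcp_rot: [-3.129, 0.025, 3.126]
contact_force: [-2.3, 0.6, 6.6]
opening: 0.003
```

Emit:
{"api": "carry_out", "payload": {"steps": [[[0,0.0002,0,0.001,0],[0,0.0004,0,0.0015,0],[0,0.0004,0,0.0015,0]]]}}

```text
clock: 23.05
eef_pos: [515.8, 15.7, 226.1]
tcp_rot: [-3.129, 0.026, 3.126]
contact_force: [-1.1, -0.1, 8.1]
opening: 0.003
```

Emit:
{"api": "carry_out", "payload": {"steps": [[[0,0.0003,0,0.001,0],[0,0.0003,0,0.0018,0],[0,0.0003,0,0.0018,0]]]}}

```text
clock: 23.35
eef_pos: [515.7, 15.7, 224.8]
tcp_rot: [-3.129, 0.026, 3.126]
contact_force: [-2.6, 0.8, 10.6]
opening: 0.004
```

Emit:
{"api": "carry_out", "payload": {"steps": [[[0,0.0003,0,0.001,0],[0,0.0003,0,0.0016,0],[0,0.0003,0,0.0016,0]]]}}

```text
clock: 23.65
eef_pos: [515.6, 15.7, 223.8]
tcp_rot: [-3.129, 0.027, 3.126]
contact_force: [-2.9, 1.4, 12.4]
opening: -0.003
```

Emit:
{"api": "carry_out", "payload": {"steps": [[[0,0.0003,-0.002,0.0014,0],[0,0.0004,-0.005,0.0015,0],[0,0.0004,-0.008,0.0015,0],[0,0.0004,-0.011,0.0015,0],[0,0.0004,-0.014,0.0015,0],[0,0.0004,-0.017,0.0016,0]]]}}

```text
clock: 24.25
eef_pos: [515.2, -0.8, 223.1]
tcp_rot: [-3.13, 0.028, 3.125]
contact_force: [-2.9, 7.9, 14.1]
opening: 0.0
```

```bash
python3 - <<'E'
from h import *
f=grab_frame("top");crop(f,"p2.png",205,170,345,275,5)
E
```

```text
(no output)
```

View pics/p2.png

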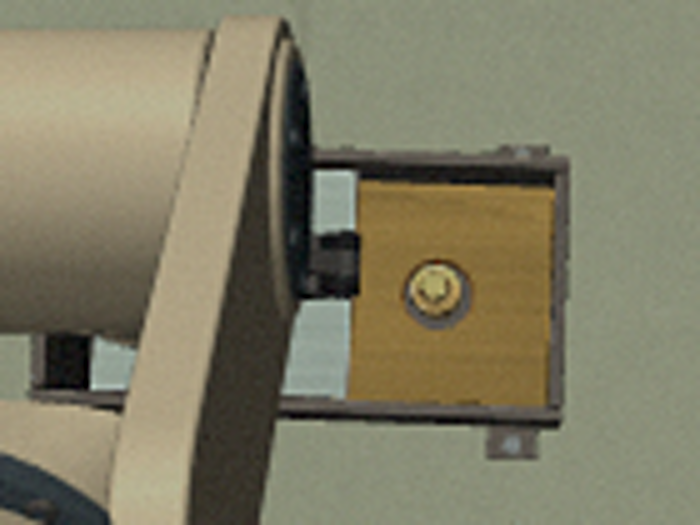

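Lid is moving with the finger (its edge went from about column 165/7 to 352/5 in crop). Continue.

Emit:
{"api": "carry_out", "payload": {"steps": [[[0,0.0003,-0.002,0.0011,0],[0,0.0005,-0.006,0.0012,0],[0,0.0005,-0.01,0.0012,0],[0,0.0005,-0.014,0.0012,0],[0,0.0005,-0.018,0.0013,0],[0,0.0005,-0.022,0.0013,0],[0,0.0005,-0.026,0.0014,0]]]}}

```text
clock: 25.0
eef_pos: [514.5, -26.6, 222.8]
tcp_rot: [-3.131, 0.028, 3.124]
contact_force: [-2.5, 6.6, 15.2]
opening: -0.0
```

Emit:
{"api": "carry_out", "payload": {"steps": [[[0,0.0003,-0.002,0.0011,0],[0,0.0005,-0.006,0.0012,0],[0,0.0005,-0.01,0.0012,0],[0,0.0005,-0.014,0.0012,0],[0,0.0005,-0.018,0.0013,0]]]}}

```text
clock: 25.5
eef_pos: [514.0, -44.2, 222.5]
tcp_rot: [-3.132, 0.029, 3.124]
contact_force: [-3.3, 7.7, 14.8]
opening: 0.002
```

Emit:
{"api": "carry_out", "payload": {"steps": [[[0,0.0005,-0.002,0.0008,0],[0,0.0008,-0.006,0.0009,0],[0,0.0008,-0.01,0.0009,0],[0,0.0008,-0.014,0.0009,0],[0,0.0008,-0.018,0.0009,0],[0,0.0008,-0.022,0.001,0],[0,0.0008,-0.026,0.001,0]]]}}

```text
clock: 26.2
eef_pos: [513.2, -69.8, 222.6]
tcp_rot: [-3.133, 0.031, 3.123]
contact_force: [-2.4, 6.9, 14.7]
opening: -0.002
```

Emit:
{"api": "carry_out", "payload": {"steps": [[[0,0.0005,-0.002,0.0009,0],[0,0.0005,-0.005,0.0009,0],[0,0.0005,-0.008,0.0009,0]]]}}

```text
clock: 26.5
eef_pos: [512.9, -77.3, 222.6]
tcp_rot: [-3.134, 0.032, 3.123]
contact_force: [-2.8, 7.2, 14.9]
opening: 0.003
```

```bash
python3 - <<'E'
from h import *
f=grab_frame("top");g=grab_frame("side");crop(g,"q1.png",240,130,340,230,6);crop(f,"q2.png",205,170,345,275,5)
E
```

```text
(no output)
```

View pics/q2.png

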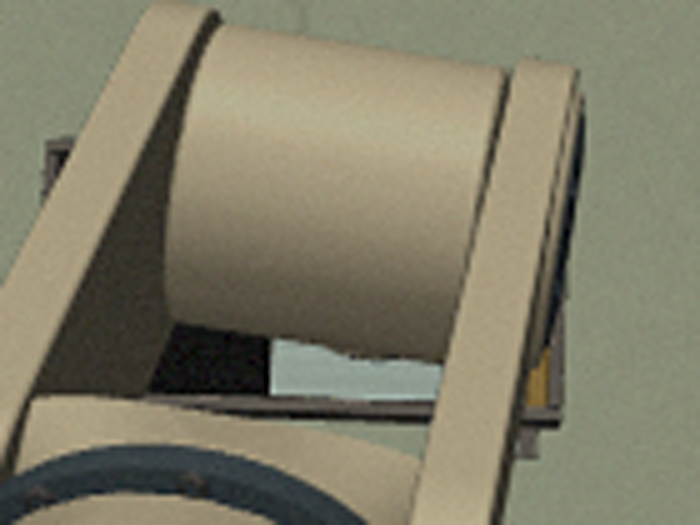

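View pics/q1.png

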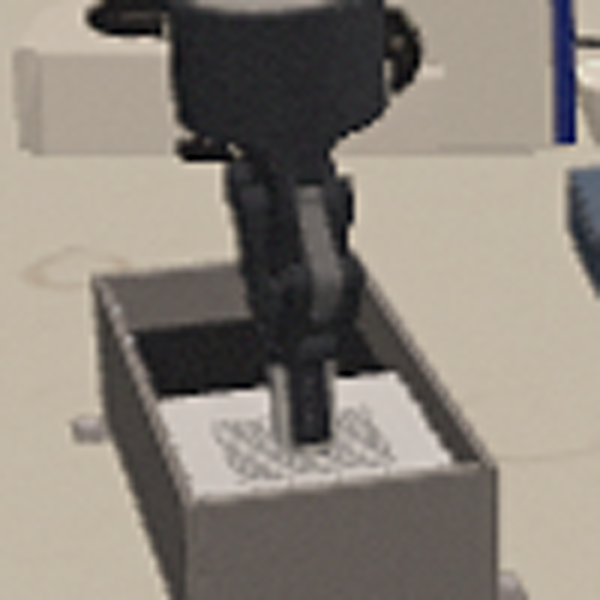

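Emit:
{"api": "carry_out", "payload": {"steps": [[[0,0.0005,-0.0015,0.0008,0],[0,0.0005,-0.003,0.0008,0],[0,0.0005,-0.005,0.0008,0]]]}}

```text
clock: 26.9
eef_pos: [512.7, -82.0, 222.7]
tcp_rot: [-3.135, 0.033, 3.122]
contact_force: [-2.5, 6.8, 14.3]
opening: 0.003
```

Emit:
{"api": "carry_out", "payload": {"steps": [[[0,0.0005,-0.0015,0.0008,0],[0,0.0005,-0.003,0.0008,0]]]}}

```text
clock: 27.1
eef_pos: [512.4, -84.5, 222.7]
tcp_rot: [-3.136, 0.033, 3.122]
contact_force: [-2.7, 6.3, 13.5]
opening: 0.001
```

Emit:
{"api": "carry_out", "payload": {"steps": [[[0,0.0003,-0.0015,0.0008,0],[0,0.0003,-0.003,0.0008,0]]]}}

```text
clock: 27.3
eef_pos: [512.4, -86.9, 222.7]
tcp_rot: [-3.137, 0.034, 3.121]
contact_force: [-2.1, 8.7, 13.6]
opening: -0.003
```

```bash
python3 - <<'E'
from h import *
f=grab_frame("top");g=grab_frame("side");crop(g,"s1.png",240,130,340,230,6);crop(f,"s2.png",205,170,345,275,5)
E
```

```text
(no output)
```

View pics/s2.png

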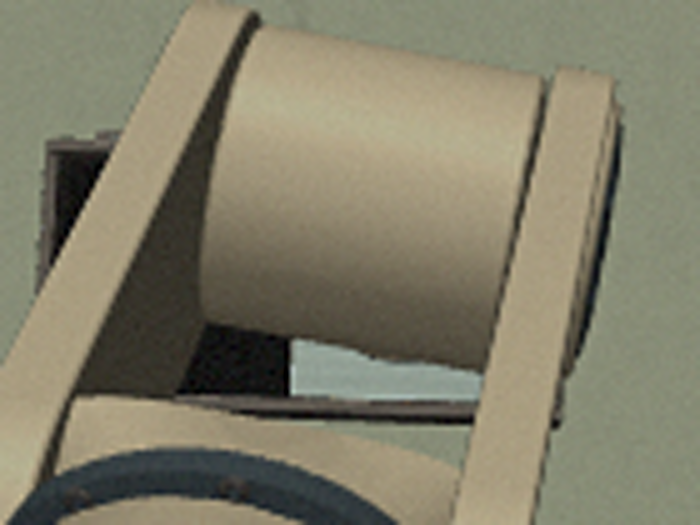

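Emit:
{"api": "carry_out", "payload": {"steps": [[[0,0.0003,-0.0015,0.0009,0],[0,0.0003,-0.003,0.0009,0]]]}}

```text
clock: 27.6
eef_pos: [512.7, -89.3, 222.8]
tcp_rot: [-3.138, 0.036, 3.12]
contact_force: [-0.7, 7.1, 14.4]
opening: 0.004
```

Emit:
{"api": "carry_out", "payload": {"steps": [[[0,0.0003,-0.0015,0.0009,0],[0,0.0003,-0.003,0.0009,0]]]}}

```text
clock: 27.8
eef_pos: [512.8, -91.7, 222.7]
tcp_rot: [-3.139, 0.038, 3.119]
contact_force: [-0.9, 7.1, 14.6]
opening: 0.001
```

```bash
python3 - <<'E'
from h import *
f=grab_frame("top");g=grab_frame("side");crop(g,"t1.png",240,130,340,230,6);crop(f,"t2.png",205,170,345,275,5)
E
```

```text
(no output)
```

View pics/t2.png

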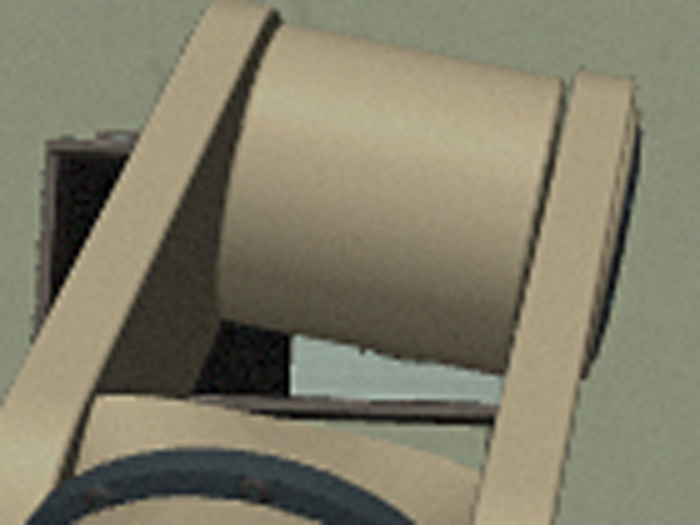

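Emit:
{"api": "carry_out", "payload": {"steps": [[[0,0,0,-0.01,0],[0,0,0,-0.05,0],[0,0,0,-0.1,0],[0,0.05,0,-0.12,0],[0,0.1,0,-0.12,0],[0,0.15,0,-0.12,0],[0,0.15,0,-0.12,0]]]}}

```text
clock: 28.6
eef_pos: [352.7, -87.3, 335.7]
tcp_rot: [-3.14, 0.032, 3.119]
contact_force: [0.4, 0.2, -0.9]
opening: 0.004
```

```bash
python3 - <<'E'
from h import *
f=grab_frame("top");g=grab_frame("side");crop(f,"u2.png",205,190,330,265,6)
cv2.imwrite("pics/u1.png",g["image"][:,:,::-1]);cv2.imwrite("pics/u3.png",f["image"][:,:,::-1])
E
```

```text
(no output)
```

View pics/u2.png

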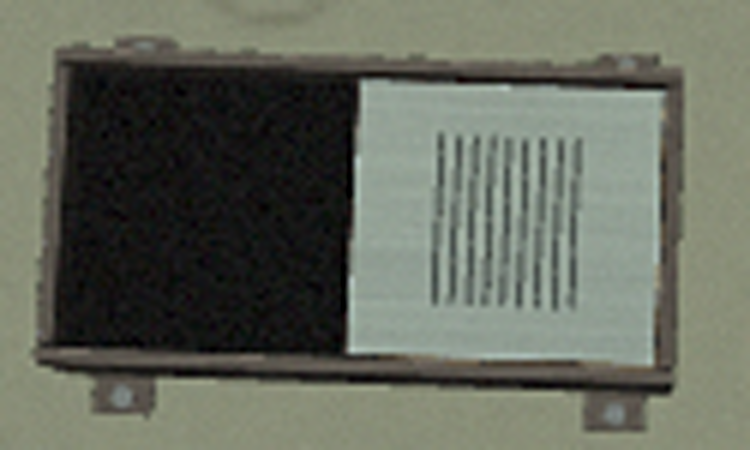

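View pics/u1.png

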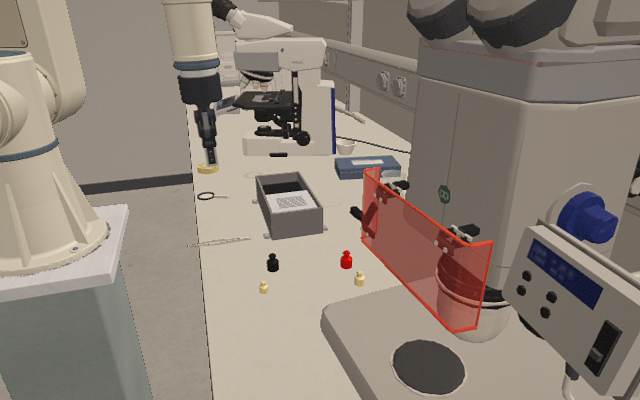

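View pics/u3.png

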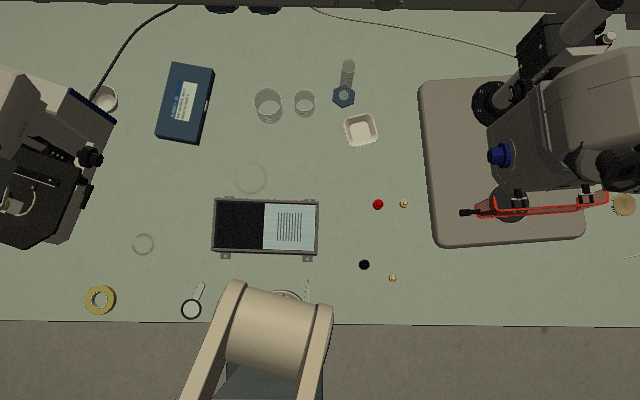

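```bash
python3 -c "
from rig import workorder
print(workorder.sign_off())"
```

```text
the job is handed in; nothing more can be done
None
```

The largest brass weight is standing in the round well with the lid slid fully shut over it, and the job is handed in at about 29 s of the 72 s allowed.

- **Lid open:** I pressed it open with the shut fingertips. The highest force I read was about 17.5 N in total, early in this slide.
- **Weight in the well:** My first hold was too low, with the fingertips about 9 mm above the underside, so I set the weight down and gripped it at about 15 mm. It went into the well and met the floor at about 9 N. The top picture showed it upright inside the well before I closed the lid.
- **Lid shut:** I pressed it back the same way, with readings up to about 17 N. The lid edge stayed put while the finger slipped another 5 mm, so it is against its stop. The last top picture shows no gap over the compartment.
- **Left alone:** In the last pictures the two smaller weights and the weighing boats are where they were, and the robot is clear of everything.

- **Camera disagreement:** The two cameras differed by 1 to 2 mm on the case position. For the placing I used the side camera for left–right, because it agreed with the arm.
- **Tool tilt:** The tool drifted by about 2 degrees over the run and could not be turned back. I allowed for it when working out the moves.
- **Force limit:** Force was only read at the end of each move, so brief peaks in between went unseen. None of the readings passed 20 N.

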